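Close the magnetic shield around its inner can

ROBOT

A 6-joint arm with a two-finger parallel gripper is mounted at the origin on the work surface. World frame = base frame: x ahead of the robot, y to its left, z up, the work surface at z = 0. Lengths are in mm, angles in degrees, forces in N, time in s.
With the tool pointing down it reaches from about 350 to 850 mm from the base axis. Payload 8.1 kg.
Tool frame: the origin (TCP) lies midway between the tips of the shut fingers; the grasp point (between the pads) lies 19 mm behind it; z points along the fingers, y is the line along which they close (so a half turn about z gives the same grasp; the last joint's range is limited). The gripper opens to 85 mm and grips with 20 to 120 N. Pads are 22 mm wide; open, the fingers measure 114 mm over their backs; the gripper's body (76 mm by 85 mm) begins 54 mm behind the grasp point. The pads swing forward as they close: fully open they stand 13 mm farther back than shut.
Start: joints at [61.742, 7.471, 85.268, -0, 87.261, -4.893], TCP at [237.934, 550.811, 231.292] pointing down, gripper open.
Joint ranges: [-169.43, 169.43], [-51.17, 129.36], [1.28, 143.12], [-76.62, 256.62], [0, 156.53], [-152.29, 152.29]. Speed limits (degrees/s): [136.94, 136.94, 159.86, 180, 180, 180].

INTERFACE

Orientations are given as [roll, pitch, yaw] about the fixed x, y, z axes, in that order (R = Rz(yaw) Ry(pitch) Rx(roll)).
In Python, from bench import r gives the robot as it stands.
- The arm moves only by the tool step_arm, never from a script. Its arguments are lists of equal length, an entry for each row: "delta_pos": the shift along the world's x, y, z in units of 200 mm (1.0 is 200 mm), a list of three; "spin": the turn about the world's z in units of 180 degrees (1.0 is 180 degrees). In form: {"delta_pos": [[dx, dy, dz], ...], "spin": [spin, ...]}. A call has 1 to 8 rows; each row shifts and turns the commanded pose from where the row before left it; what a row does not reach is not made up. A row lasts 1/8 s, in which the tool goes at most 62.5 mm and 10.7 degrees, less where a joint would pass 70% of its speed; a pose out of reach is approached as far as the arm can. A call with a number of a shift or a turn outside -1 to 1 is refused whole. A call with a gripper value outside its range is refused whole. "gripper" is the opening, from -1 (shut) to 1 (fully open), set as the call begins (left out, the last holds). The fingers move at their own pace and stop on an object; "squeeze" is the grip in N (left out, the last holds). Time passes only in rows, so rows that do not move let the fingers close. It gives the time, the measured TCP pose, the force, the opening and the grip force at its end, in the units of the state.
- r.sense(): the state, without advancing time (a new reading comes with each control period).
- r.snapshot(name): name is "scene" or "top"; returns a dict with "pixels" (420x560x3 uint8, blue, green, red), "fx", "fy", "cx", "cy" (pixels), "camera_from_world" (4x4, takes a point from world to camera coordinates). Camera axes: x right, y up, looking along -z (the intrinsics and any distortion apply to the point x, -y, -z); pixel columns grow to the right and rows downward; lengths in mm; the calibration is good to about 2 mm. A picture is of the moment at which its call begins. There is no depth.
- r.hand_in(): hands the job in; it is judged then, once.
The state is a dict: "time": time; "joint_pos": joint angles; "qd": joint speeds; "joint_efforts": joint torques, N m; "tool_pos": TCP position; "tcp_rot": TCP orientation; "ft_force": force on the tool from outside, world axes, zero at the start; "wrist_torque": the same for the moment, N m; "finger_gap": finger opening in mm; "grip_force": force on a finger pad.
Only numpy, scipy, OpenCV 4.12 (cv2) and the standard library are available. Lean on these libraries where they do the work, as an engineer would, in place of code of your own. Each camera call takes 0.05 s, during which the arm holds its last target. There are 200 camera calls.

TASK

Close the instrument's double shield: take the taller metal can, the one with two ears at its rim, by its handle, lower it over the small can standing on the round wooden base with its ears clear of the two brass catches, and twist it until both ears are well under the catches. Leave it sitting flat on the base with the small can upright inside, and leave the shorter can without ears where it stands.

Things in the scene. Friction and masses are not known exactly. Their poses are not given: they have to be found in the camera images.
- outer_can: Loose aluminium can, open end down: 68 mm wide (62 inside), 66 tall (62 deep), 0.4 kg. On top a dark wooden bar handle 36 mm high, 46 long along the can's x, 14 thick; its top is 102 mm above the rim. Two flat ears, 16 mm wide, 6 thick, stick out level with the rim at +x and -x, in line with the handle, tips 56 mm from the axis. Origin: centre of the rim (underside); z up.
- inner_can: Small plain aluminium can, no handle, open end down, 38 mm wide, 48 tall, 0.1 kg, standing loosely over a short post in the middle of the base. Origin: centre of its underside; z up.
- base: Fixed dark wooden disc, 156 mm wide, 12 thick. Origin: centre of underside; z up. Brass catches at +x and -x: lips 40 mm wide reaching in to 44 mm from the axis, underside 14 mm above the disc (8 mm play over the ears), top at z = 32; uprights 64 mm from the axis. The can goes down with its x 45 to 90 deg from base x, then turns either way until its x lies along base x. No stop, no click.
- short_can: Not needed: loose shorter aluminium can, open end down, 56 mm wide, 38 tall, similar bar handle (36 mm long along its x, top at 72 mm), no ears. Origin: centre of its underside.
Not all that is in view belongs to the job. What is shaped like the inner_can but blue or red is not meant.

How it is judged:
By the outcome, as a careful person would: the job done as asked, in the order asked, and still so for the second after the job is handed in, with the robot touching nothing.
It also fails if it takes over 42 s, if anything falls off the work surface, if the arm or the gripper's body presses on something with over 40 N, if the wrist force passes 120 N, or if a joint passes its speed limit or range.

## Working session

There is one attempt and no reset: what is moved stays moved. The work goes in short steps, Python scripts to look and compute and a tool call to move; the robot and the scene stay as the last step left them, time stands still between calls to the robot, and variables do not carry over. Pictures are saved under pics/ and viewed, at most 10 in all, crops included, and the job is handed in when it is done.

Besides the shell and the picture viewer there is one more tool, called after "Request:" as name(argument=value, ...) on one line, values as JSON. step_arm: Moves the arm, as the interface text tells. Shifts and turns lie within -1 to 1; 1 stands for 200 mm of shift or 180 degrees of turn. Its arguments: {"type":"object","properties":{"delta_pos":{"type":"array","items":{"type":"array","items":{"type":"number","minimum":-1,"maximum":1}}},"spin":{"type":"array","items":{"type":"number","minimum":-1,"maximum":1}},"gripper":{"type":"number"},"squeeze":{"type":"number"}},"required":["delta_pos","spin"]}

```bash
mkdir -p pics; cat > h.py <<'E'
import numpy as np, cv2
from bench import r
def snap(n,f):
    s=r.snapshot(n); im=np.array(s["pixels"]); cv2.imwrite(f"pics/{f}.png",im); np.save(f"pics/{f}.npy",np.array([s["fx"],s["fy"],s["cx"],s["cy"]])); np.save(f"pics/{f}_T.npy",np.array(s["camera_from_world"])); 
    print({k:v for k,v in s.items() if k!="pixels"}); return im
def ray(f,u,v,z):
    fx,fy,cx,cy=np.load(f"pics/{f}.npy"); T=np.load(f"pics/{f}_T.npy")
    R=T[:3,:3]; o=-R.T@T[:3,3]; d=R.T@np.array([(u-cx)/fx,-(v-cy)/fy,-1.])
    return (o+d*(z-o[2])/d[2]).round(1)
def proj(f,p):
    fx,fy,cx,cy=np.load(f"pics/{f}.npy"); T=np.load(f"pics/{f}_T.npy")
    c=T[:3,:3]@np.array(p)+T[:3,3]; return np.array([cx+fx*c[0]/-c[2],cy+fy*-c[1]/-c[2]]).round(1)
E
python3 - <<'E'
from h import *
a=snap("top","top0"); b=snap("scene","sc0")
E
```

```text
{'fx': 440.8915157541272, 'fy': 440.8915157541272, 'cx': 274.7295053676884, 'cy': 208.84127997916994, 'camera_from_world': array([[ 1.57609984e-02, -9.99525579e-01,  2.64614511e-02,
        -2.91534243e+01],
       [ 9.90496225e-01,  1.92241096e-02,  1.36189804e-01,
        -4.67837181e+02],
       [-1.36633890e-01,  2.40634802e-02,  9.90329303e-01,
        -9.76739802e+02],
       [ 0.00000000e+00,  0.00000000e+00,  0.00000000e+00,
         1.00000000e+00]])}
{'fx': 521.8734214606062, 'fy': 521.8734214606062, 'cx': 269.74816014119364, 'cy': 208.3205525907049, 'camera_from_world': array([[ 6.00147305e-01,  7.99863470e-01, -6.45307445e-03,
        -2.79200001e+02],
       [-6.95742585e-01,  5.25970703e-01,  4.89180002e-01,
         3.24977750e+02],
       [ 3.94671342e-01, -2.89090381e-01,  8.72158978e-01,
        -1.33569599e+03],
       [ 0.00000000e+00,  0.00000000e+00,  0.00000000e+00,
         1.00000000e+00]])}
```

View pics/top0.png

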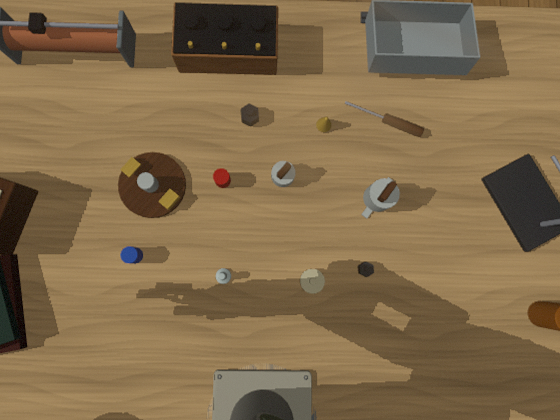

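View pics/sc0.png

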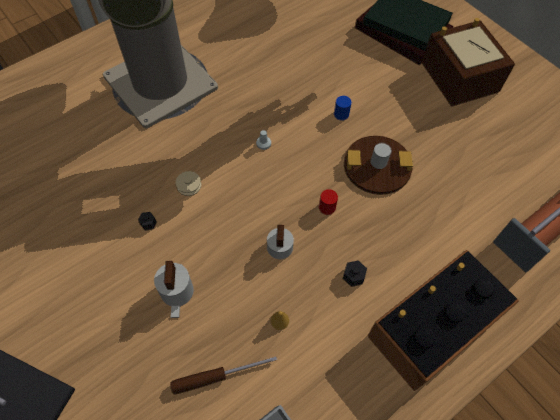

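The top view shows the base near (152,184) with catches at (131,167) and (169,200). The eared can is near (383,195) with one ear at (367,212). The scene view shows the same two at (378,163) and (174,285). I'll enlarge both.

```bash
python3 - <<'E'
import cv2,numpy as np
a=cv2.imread("pics/top0.png"); b=cv2.imread("pics/sc0.png")
def c(im,u,v,w=65,h=50): return cv2.resize(im[v-h//1:v+h,u-w:u+w],(390,300),interpolation=cv2.INTER_CUBIC)
# scale 3
cv2.imwrite("pics/crop0.png",np.vstack([np.hstack([c(a,152,184),c(a,383,195)]),np.hstack([c(b,378,163),c(b,174,285)])]))
E
```

```text
(no output)
```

View pics/crop0.png

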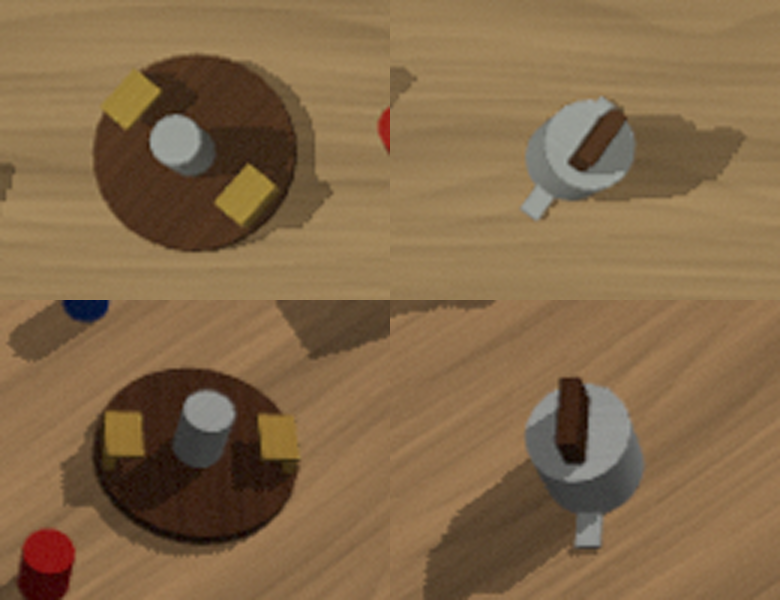

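```bash
python3 - <<'E'
from h import *
def P(f,ox,oy,x,y,z): return ray(f,ox+x/3,oy+y/3,z)[:2]
tb=lambda x,y,z:P("top0",87,134,x,y,z)
tc=lambda x,y,z:P("top0",318,145,x-390,y,z)
sb=lambda x,y,z:P("sc0",313,113,x,y-300,z)
sc=lambda x,y,z:P("sc0",109,235,x-390,y-300,z)
for nm,f,c1,c2,d,i in(("top",tb,(131,99),(246,195),(195,152),(176,140)),("sc",sb,(124,433),(279,437),(197,451),(209,411))):
    a,b=f(*c1,32),f(*c2,32); print(nm,"catch",a,b,"mid",(a+b)/2,"ang",np.degrees(np.arctan2(*(a-b)[::-1])),np.linalg.norm(a-b),"disc",f(*d,12),"inner",f(*i,60))
print("can top", tc(590,148,66),"sc",sc(579,433,66))
print("handle top", tc(617,115,102),tc(578,161,102),"sc",sc(570,379,102),sc(569,462,102))
print("ear tip", tc(535,212,6), sc(588,545,6))
# silhouettes for check
def circ(f,c,R,z): 
    q=np.array([proj(f,[c[0]+R*np.cos(t),c[1]+R*np.sin(t),z]) for t in np.linspace(0,6.28,60)]);return q.min(0),q.max(0)
p=tc(590,148,66); 
for f,o in(("top0",(318,145)),("sc0",(109,235))): a,b=circ(f,p,34,66); print(f,(a-o)*3,(b-o)*3)
E
```

```text
top catch [559. 312.] [486.3 220.8] mid [522.65 266.4 ] ang 51.43992987945523 116.63074208801038 disc [522.5 266.2] inner [522.2 268.3]
sc catch [490.5 220. ] [563.4 310.2] mid [526.95 265.1 ] ang -128.94528176601256 115.97607511896578 disc [527.7 264.6] inner [525.8 266.9]
can top [ 501.2 -265.6] sc [ 508.1 -266. ]
handle top [ 519.3 -275.6] [ 485.2 -246.7] sc [ 489.8 -254.1] [ 536.4 -283.4]
ear tip [ 459.9 -237.8] [ 552.2 -298.2]
top0 [154.8 103.2] [245.4 193.2]
sc0 [130.5  75.9] [237.  174.9]
```

```bash
python3 - <<'E'
from h import *
s=r.sense(); print(s)
E
```

```text
{'time': 0.1, 'joint_pos': array([ 6.17396601e+01,  7.51038589e+00,  8.53235228e+01, -8.78901181e-04,
        8.72626946e+01, -4.89158045e+00]), 'qd': array([-0.09361098, -0.01094682, -0.24584789,  0.139382  , -0.08072105,
        0.05270658]), 'joint_efforts': array([ 7.84273070e-04, -5.70954108e+01, -5.01940978e+01, -2.22705012e-04,
        8.20921850e-03,  5.91980182e-06]), 'tool_pos': array([237.71938683, 550.34988044, 230.34883254]), 'tcp_rot': array([-1.79903674e+02, -7.36277674e-03,  1.56631277e+02]), 'ft_force': array([-0.22826609, -0.34766187, -0.71345253]), 'wrist_torque': array([-0.00603316, -0.04816634,  0.01225382]), 'grip_force': 0.0, 'finger_gap': 85.14813433649705}
```

Request:
step_arm(delta_pos=[[0.056,-0.17,0],[0.056,-0.17,0],[0.056,-0.17,0],[0.056,-0.17,0],[0.056,-0.17,0],[0.056,-0.17,0],[0.056,-0.17,0],[0.056,-0.17,0]], spin=[-0.0074,-0.0074,-0.0074,-0.0074,-0.0074,-0.0074,-0.0074,-0.0074], gripper=1)

```text
time: 1.1
tool_pos: [327.5, 277.6, 230.9]
tcp_rot: [-180.0, -0.0, 145.9]
ft_force: [0.0, 1.4, 1.0]
finger_gap: 85.5
grip_force: 0.0
```

Request:
step_arm(delta_pos=[[0.056,-0.17,0],[0.056,-0.17,0],[0.056,-0.17,0],[0.056,-0.17,0],[0.056,-0.17,0],[0.056,-0.17,0],[0.056,-0.17,0],[0.056,-0.17,0]], spin=[0,0,0,0,0,0,0,0])

```text
time: 2.1
tool_pos: [417.1, 5.7, 231.0]
tcp_rot: [-180.0, -0.0, 146.0]
ft_force: [1.2, 1.0, -0.4]
finger_gap: 85.2
grip_force: 0.0
```

Request:
step_arm(delta_pos=[[0.056,-0.17,0],[0.056,-0.17,0],[0.056,-0.17,0],[0.056,-0.17,0],[0.056,-0.17,0],[0.056,-0.17,0],[0.056,-0.17,-0.1],[0,0,-0.1]], spin=[0,0,0,0,0,0,0,0])

```text
time: 3.1
tool_pos: [495.5, -233.0, 190.1]
tcp_rot: [-180.0, -0.0, 145.8]
ft_force: [0.0, 1.3, 0.3]
finger_gap: 85.4
grip_force: 0.0
```

Request:
step_arm(delta_pos=[[0.05,-0.17,0],[0,0,-0.15],[0,0,-0.15],[0,0,-0.15],[0,0,-0.1],[0,0,-0.04],[0,0,0]], spin=[0,0,0,0,0,0,0])

```text
time: 3.98
tool_pos: [505.5, -264.9, 73.2]
tcp_rot: [180.0, -0.0, 146.0]
ft_force: [-0.4, 0.2, 0.3]
finger_gap: 85.6
grip_force: 0.0
```

```bash
python3 - <<'E'
from h import *
a=snap("top","top1"); b=snap("scene","sc1")
c=lambda im,u,v:cv2.resize(im[v-65:v+65,u-65:u+65],(390,390),interpolation=cv2.INTER_CUBIC)
cv2.imwrite("pics/crop1.png",np.hstack([c(a,383,195),c(b,174,270)])); print(proj("top1",[505.5,-266.5,102]),r.sense()["tool_pos"])
E
```

```text
{'fx': 440.8915157541272, 'fy': 440.8915157541272, 'cx': 274.7295053676884, 'cy': 208.84127997916994, 'camera_from_world': array([[ 1.57609984e-02, -9.99525579e-01,  2.64614511e-02,
        -2.91534243e+01],
       [ 9.90496225e-01,  1.92241096e-02,  1.36189804e-01,
        -4.67837181e+02],
       [-1.36633890e-01,  2.40634802e-02,  9.90329303e-01,
        -9.76739802e+02],
       [ 0.00000000e+00,  0.00000000e+00,  0.00000000e+00,
         1.00000000e+00]])}
{'fx': 521.8734214606062, 'fy': 521.8734214606062, 'cx': 269.74816014119364, 'cy': 208.3205525907049, 'camera_from_world': array([[ 6.00147305e-01,  7.99863470e-01, -6.45307445e-03,
        -2.79200001e+02],
       [-6.95742585e-01,  5.25970703e-01,  4.89180002e-01,
         3.24977750e+02],
       [ 3.94671342e-01, -2.89090381e-01,  8.72158978e-01,
        -1.33569599e+03],
       [ 0.00000000e+00,  0.00000000e+00,  0.00000000e+00,
         1.00000000e+00]])}
[389.6 189.5] [ 506.3192223  -265.57169759   74.55863081]
```

View pics/crop1.png

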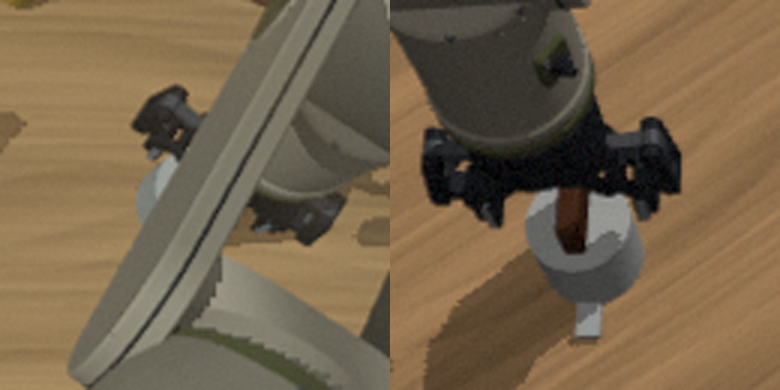

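The handle at about (570,215) in the right half sits between the open fingers. Closing and lifting now.

Request:
step_arm(delta_pos=[[0,0,0],[0,0,0],[0,0,0],[0,0,0],[0,0,0],[0,0,0],[0,0,0],[0,0,0]], spin=[0,0,0,0,0,0,0,0], gripper=-1, squeeze=60)

```text
time: 5.08
tool_pos: [505.8, -265.3, 73.6]
tcp_rot: [180.0, 0.0, 146.0]
ft_force: [1.3, -0.1, 2.6]
finger_gap: 13.0
grip_force: 61.4
```

Request:
step_arm(delta_pos=[[0,0,0.1],[0,0,0.15],[0,0,0.15],[0,0,0.15],[0,0.1,0.05],[0.0065,0.17,0],[0.0065,0.17,0],[0.0065,0.17,0]], spin=[0,0,0,0,0,0.01,0.01,0.01])

```text
time: 6.08
tool_pos: [508.4, -140.9, 192.5]
tcp_rot: [180.0, -0.1, 151.5]
ft_force: [0.1, 0.1, -2.1]
finger_gap: 12.7
grip_force: 60.5
```

Request:
step_arm(delta_pos=[[0.0065,0.18,0],[0.0065,0.18,0],[0.0065,0.18,0],[0.0065,0.18,0],[0.0065,0.18,0],[0.0065,0.18,0],[0.0065,0.18,0],[0.0065,0.18,0]], spin=[0.01,0.01,0.01,0.01,0.01,0.01,0.01,0.01])

```text
time: 7.08
tool_pos: [518.2, 146.7, 192.5]
tcp_rot: [-180.0, -0.1, 165.9]
ft_force: [0.2, 0.7, -3.8]
finger_gap: 13.0
grip_force: 60.6
```

Request:
step_arm(delta_pos=[[0.006,0.18,0],[0.006,0.18,0],[0.006,0.145,0],[0.006,0.1,0],[0,0,0],[0,0,0]], spin=[0,0,0,0,0,0])

```text
time: 7.82
tool_pos: [524.3, 265.3, 192.9]
tcp_rot: [-179.9, -0.0, 165.8]
ft_force: [-0.0, -1.0, -3.7]
finger_gap: 13.2
grip_force: 60.5
```

```bash
python3 - <<'E'
from h import *
a=snap("top","top2"); b=snap("scene","sc2")
c=lambda im,u,v:cv2.resize(im[v-65:v+65,u-65:u+65],(390,390),interpolation=cv2.INTER_CUBIC)
cv2.imwrite("pics/crop2.png",np.hstack([c(a,152,184),c(b,378,140)])); print(r.sense())
E
```

```text
{'fx': 440.8915157541272, 'fy': 440.8915157541272, 'cx': 274.7295053676884, 'cy': 208.84127997916994, 'camera_from_world': array([[ 1.57609984e-02, -9.99525579e-01,  2.64614511e-02,
        -2.91534243e+01],
       [ 9.90496225e-01,  1.92241096e-02,  1.36189804e-01,
        -4.67837181e+02],
       [-1.36633890e-01,  2.40634802e-02,  9.90329303e-01,
        -9.76739802e+02],
       [ 0.00000000e+00,  0.00000000e+00,  0.00000000e+00,
         1.00000000e+00]])}
{'fx': 521.8734214606062, 'fy': 521.8734214606062, 'cx': 269.74816014119364, 'cy': 208.3205525907049, 'camera_from_world': array([[ 6.00147305e-01,  7.99863470e-01, -6.45307445e-03,
        -2.79200001e+02],
       [-6.95742585e-01,  5.25970703e-01,  4.89180002e-01,
         3.24977750e+02],
       [ 3.94671342e-01, -2.89090381e-01,  8.72158978e-01,
        -1.33569599e+03],
       [ 0.00000000e+00,  0.00000000e+00,  0.00000000e+00,
         1.00000000e+00]])}
{'time': 7.925, 'joint_pos': array([ 2.18081684e+01,  6.75716199e+00,  9.00399641e+01, -1.84359288e-02,
        8.32307025e+01, -5.39159965e+01]), 'qd': array([-0.25685314, -0.03062441, -0.1769689 ,  0.05620996, -0.06445498,
        0.07339083]), 'joint_efforts': array([ 4.35312521e-01, -5.76561356e+01, -5.14248919e+01,  3.10417463e-02,
        1.38780655e-02, -2.42138602e-03]), 'tool_pos': array([524.59345359, 264.93031216, 193.17196958]), 'tcp_rot': array([-1.79968815e+02, -1.17081262e-02,  1.65726339e+02]), 'ft_force': array([ 0.14839427, -1.62483601, -3.84448527]), 'wrist_torque': array([-0.03250736,  0.02420038,  0.0130204 ]), 'grip_force': 60.51675081253052, 'finger_gap': 12.604210809943389}
```

View pics/crop2.png

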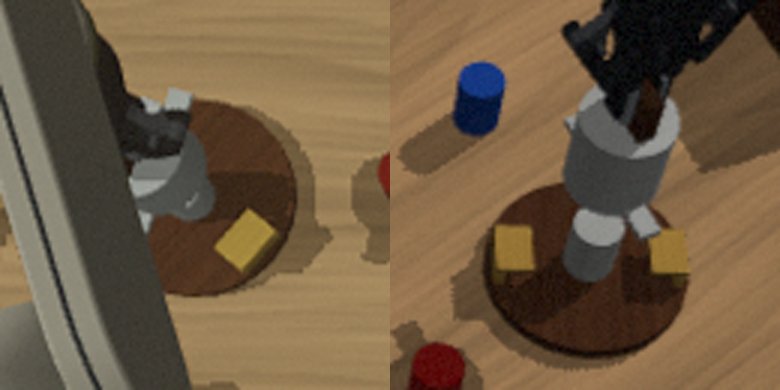

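```bash
python3 - <<'E'
from h import *
c=np.array([524.7,265.2]); a=np.radians(-14.2); u=np.array([np.cos(a),np.sin(a)]); w=np.array([-u[1],u[0]])
rz=119.7
def circ(f,R,z,o,px): 
    q=np.array([proj(f,[c[0]+R*np.cos(t),c[1]+R*np.sin(t),z]) for t in np.linspace(0,6.28,60)]);q=(q-o)*3+[px,0];return q.min(0),q.max(0)
for f,o,px in(("top2",(87,119),0),("sc2",(313,75),390)):
    print(f,"top",circ(f,34,rz+66,o,px),"rim",circ(f,34,rz,o,px))
    for s in(1,-1):
        for k in(1,-1): print("ear",s,k,(proj(f,[*(c+s*56*u+k*8*w),rz+6])-o)*3+[px,0])
    print("inner",circ(f,19,60,o,px))
E
```

```text
top2 top (array([77.1, 91.8]), array([182.7, 194.1])) rim (array([108.9, 117. ]), array([207.3, 212.4]))
ear 1 1 [168.9  84. ]
ear 1 -1 [191.1  90. ]
ear -1 1 [120.  236.7]
ear -1 -1 [142.2 242.7]
inner (array([154.5, 156.9]), array([206.1, 207. ]))
sc2 top (array([579. ,  75.3]), array([681.9, 155.1])) rim (array([563.1, 137.1]), array([660.3, 214.8]))
ear 1 1 [663.3 226.8]
ear 1 -1 [642.9 234.3]
ear -1 1 [585.  108.9]
ear -1 -1 [565.2 115.8]
inner (array([570.3, 204.3]), array([622.2, 246.3]))
```

Request:
step_arm(delta_pos=[[0,0,-0.06],[0,0,-0.1],[0,0,-0.1],[0,0,-0.08],[0,0,-0.08],[0,0,-0.06],[0,0,-0.045],[0,0,0]], spin=[0,0,0,0,0,0,0,0])

```text
time: 8.93
tool_pos: [524.2, 265.7, 87.5]
tcp_rot: [-180.0, -0.1, 165.8]
ft_force: [0.4, -0.4, -4.3]
finger_gap: 12.8
grip_force: 60.5
```

Request:
step_arm(delta_pos=[[0,0,0],[0,0,0],[0,0,0],[0,0,0],[0,0,0],[0,0,0],[0,0,0],[0,0,0]], spin=[0.04,0.04,0.04,0.04,0.04,0.04,0.04,0.04])

```text
time: 9.93
tool_pos: [525.3, 266.1, 89.4]
tcp_rot: [-180.0, 0.1, -136.4]
ft_force: [0.3, -0.5, -3.7]
finger_gap: 12.7
grip_force: 60.6
```

Request:
step_arm(delta_pos=[[0,0,0],[0,0,0],[0,0,0],[0,0,0]], spin=[0.02,0.02,0.003,0])

```text
time: 10.42
tool_pos: [525.0, 266.0, 88.8]
tcp_rot: [-180.0, 0.0, -128.9]
ft_force: [1.0, -1.0, -3.5]
finger_gap: 12.8
grip_force: 60.6
```

```bash
python3 - <<'E'
from h import *
a=snap("top","top3"); b=snap("scene","sc3")
c=lambda im,u,v:cv2.resize(im[v-65:v+65,u-65:u+65],(390,390),interpolation=cv2.INTER_CUBIC)
cv2.imwrite("pics/crop3.png",np.hstack([c(a,152,184),c(b,378,140)]))
E
```

```text
{'fx': 440.8915157541272, 'fy': 440.8915157541272, 'cx': 274.7295053676884, 'cy': 208.84127997916994, 'camera_from_world': array([[ 1.57609984e-02, -9.99525579e-01,  2.64614511e-02,
        -2.91534243e+01],
       [ 9.90496225e-01,  1.92241096e-02,  1.36189804e-01,
        -4.67837181e+02],
       [-1.36633890e-01,  2.40634802e-02,  9.90329303e-01,
        -9.76739802e+02],
       [ 0.00000000e+00,  0.00000000e+00,  0.00000000e+00,
         1.00000000e+00]])}
{'fx': 521.8734214606062, 'fy': 521.8734214606062, 'cx': 269.74816014119364, 'cy': 208.3205525907049, 'camera_from_world': array([[ 6.00147305e-01,  7.99863470e-01, -6.45307445e-03,
        -2.79200001e+02],
       [-6.95742585e-01,  5.25970703e-01,  4.89180002e-01,
         3.24977750e+02],
       [ 3.94671342e-01, -2.89090381e-01,  8.72158978e-01,
        -1.33569599e+03],
       [ 0.00000000e+00,  0.00000000e+00,  0.00000000e+00,
         1.00000000e+00]])}
```

View pics/crop3.png

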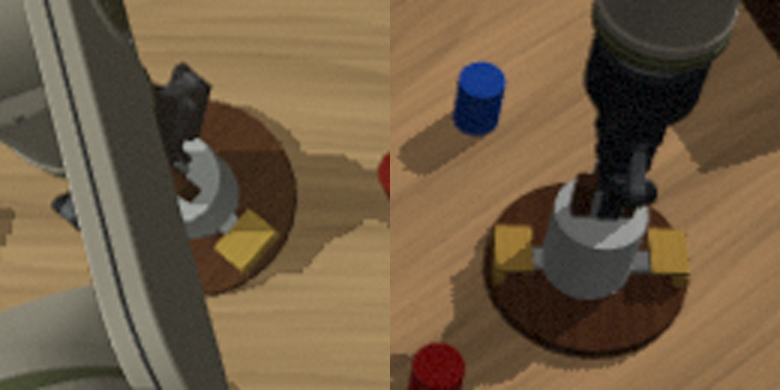

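Both ear roots, at (540,258) and (643,261), run under the catches, and no contact force shows. I'll lower it until it seats.

Request:
step_arm(delta_pos=[[0,0,-0.005],[0,0,-0.005],[0,0,0]], spin=[0,0,0])

```text
time: 10.9
tool_pos: [524.5, 265.8, 86.1]
tcp_rot: [180.0, -0.0, -128.9]
ft_force: [-0.9, -0.7, -3.6]
finger_gap: 13.1
grip_force: 60.6
```

Request:
step_arm(delta_pos=[[0,0,-0.004],[0,0,0]], spin=[0,0])

```text
time: 11.15
tool_pos: [524.7, 265.9, 85.6]
tcp_rot: [-180.0, 0.0, -128.9]
ft_force: [0.3, 0.7, -2.7]
finger_gap: 13.0
grip_force: 60.6
```

Request:
step_arm(delta_pos=[[0,0,-0.003],[0,0,0]], spin=[0,0])

```text
time: 11.4
tool_pos: [524.8, 265.8, 85.5]
tcp_rot: [-180.0, 0.0, -128.9]
ft_force: [-4.0, -0.8, 5.3]
finger_gap: 12.9
grip_force: 61.7
```

Request:
step_arm(delta_pos=[[0,0,-0.003],[0,0,0]], spin=[0,0])

```text
time: 11.65
tool_pos: [524.8, 265.9, 85.6]
tcp_rot: [-180.0, 0.0, -128.9]
ft_force: [-5.7, -2.7, 9.5]
finger_gap: 12.8
grip_force: 62.5
```

Request:
step_arm(delta_pos=[[0,0,0],[0,0,0],[0,0,0],[0,0,0],[0,0,0],[0,0,0]], spin=[0,0,0,0,0,0], gripper=0.4)

```text
time: 12.4
tool_pos: [524.6, 265.8, 84.2]
tcp_rot: [-180.0, -0.0, -128.9]
ft_force: [0.8, 0.0, 0.2]
finger_gap: 59.7
grip_force: 0.0
```

Request:
step_arm(delta_pos=[[0,0,0.05],[0,0,0.1],[0,0,0.2],[0,0,0.2],[-0.05,0.2,0.1],[-0.1,0.25,0],[-0.1,0.25,0],[-0.1,0.25,0]], spin=[0,0,0,0,0,0,0,0])

```text
time: 13.4
tool_pos: [454.3, 457.6, 216.7]
tcp_rot: [-180.0, 0.2, -128.9]
ft_force: [1.4, 0.3, -0.4]
finger_gap: 59.8
grip_force: 0.0
```

```bash
python3 - <<'E'
from h import *
a=snap("top","top4"); b=snap("scene","sc4")
c=lambda im,u,v:cv2.resize(im[v-65:v+65,u-65:u+65],(390,390),interpolation=cv2.INTER_CUBIC)
cv2.imwrite("pics/crop4.png",np.hstack([c(a,152,184),c(b,378,140)]))
E
```

```text
{'fx': 440.8915157541272, 'fy': 440.8915157541272, 'cx': 274.7295053676884, 'cy': 208.84127997916994, 'camera_from_world': array([[ 1.57609984e-02, -9.99525579e-01,  2.64614511e-02,
        -2.91534243e+01],
       [ 9.90496225e-01,  1.92241096e-02,  1.36189804e-01,
        -4.67837181e+02],
       [-1.36633890e-01,  2.40634802e-02,  9.90329303e-01,
        -9.76739802e+02],
       [ 0.00000000e+00,  0.00000000e+00,  0.00000000e+00,
         1.00000000e+00]])}
{'fx': 521.8734214606062, 'fy': 521.8734214606062, 'cx': 269.74816014119364, 'cy': 208.3205525907049, 'camera_from_world': array([[ 6.00147305e-01,  7.99863470e-01, -6.45307445e-03,
        -2.79200001e+02],
       [-6.95742585e-01,  5.25970703e-01,  4.89180002e-01,
         3.24977750e+02],
       [ 3.94671342e-01, -2.89090381e-01,  8.72158978e-01,
        -1.33569599e+03],
       [ 0.00000000e+00,  0.00000000e+00,  0.00000000e+00,
         1.00000000e+00]])}
```

View pics/crop4.png

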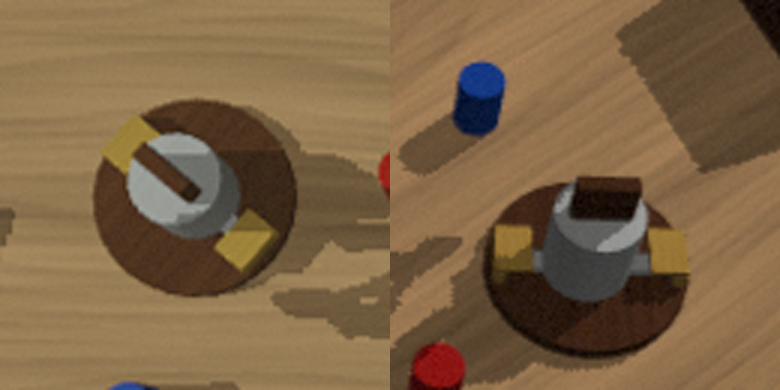

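The can stands upright on the base with both ears under the catches, and the handle lies along the line between the catches. The top view shows the handle from (140,150) to (190,195) and the catches at (131,144) and (246,240). The arm is clear, so I'm handing in.

```bash
python3 -c "
from bench import r
print(r.hand_in())"
```

```text
the job is handed in; nothing more can be done
None
```

I lowered the eared can over the small can and twisted it so both ears sit under the catches. It rests flat on the base, the short can was left alone, and the job is handed in at about 13.5 s.

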